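# Tap a trial-lens slide home in the lens bench

### The arm

A 7-joint arm with a two-finger parallel gripper is mounted at the origin on the work surface. World frame = base frame: x ahead of the robot, y to its left, z up, the work surface at z = 0. Lengths are in mm, angles in rad, forces in N, time in s.
With the tool pointing down it reaches from about 400 to 850 mm from the base axis. Payload 4.4 kg.
Tool frame: the origin (TCP) lies at the very end of the fingers, on their centre line; the grasp point (between the pads) lies 19 mm behind it; y points along the fingers, z is the direction in which the jaws open and shut, and the axes are right-handed (so a half turn about y gives the same grasp; the last joint's range is limited). The gripper opens to 94 mm and grips with 3 to 60 N. Pads are 16 mm wide; open, the fingers measure 119 mm over their backs; the gripper's body (75 mm by 177 mm) begins 78 mm behind the grasp point.
Start: joints at [-1.209, 0.628, 0.038, 1.517, -0.027, 0.996, -0.02], TCP at [269.644, 591.448, 205.478] pointing down, gripper open.
Joint ranges: [-3.06, 3.06], [-0.37, 2.12], [-1.25, 1.32], [0.18, 2.47], [-1.1, 4.24], [0.23, 1.98], [-2.94, 2.94]. Speed limits (rad/s): [2.57, 2.57, 3.14, 3.14, 3.14, 3.14, 3.14].

### API

Orientations are given as a rotation vector (axis times angle).
In Python, from station import env, eoat, telemetry, vision, sign_off gives the robot as it stands. The module is installed in compiled form; this text tells all that it offers. Calls block until the motion is done:
- env.reach(position, orientation): joint-space move of the TCP to a pose.
- env.move_l(position, velocity=150, orientation=None, until_force=None): straight line of the TCP; orientation=None keeps the orientation; velocity is the mean speed in mm/s. With until_force (N) it stops when the force on the tool has changed by that much, and returns True; else False.
- env.set_joints(angles): joint-space move.
- eoat.open_gripper() and eoat.close_gripper(): open the fingers fully, or close them until they stop; the grip force is fixed at half the most.
- env.wait(seconds).
- env.inverse_kinematics(position, orientation): joint angles nearest the present ones, or None.
- telemetry.get_state(): the state.
- vision.get_image(name): name is "scene" or "top" or "wrist"; returns a dict with "pixels" (480x640x3 uint8, red, green, blue), "intrinsics" (3x3 intrinsics, pixels), "dist_coeffs" ([k1, k2, p1, p2, k3] as OpenCV has them; the pictures are not rectified), "cam_to_world" (4x4, takes a point from camera to world coordinates); the wrist camera has in their place "T_tool_cam" (4x4, takes a point from camera to tool coordinates, whose origin is the TCP and whose axes are the tool frame's). Camera axes: x right, y down, z forward; pixel columns grow to the right and rows downward; lengths in mm; the calibration is good to about 2 mm. A picture is of the moment at which its call begins: read the wrist's pose just before it. There is no depth.
A pose or a line that the arm cannot do raises env.PlanningError and nothing moves.
- sign_off(): hands the job in, once; it reports no verdict.
Trained networks look in the newest picture that a camera, given by its name, has taken for a name from the list of things; names that differ only in an ending like _2 or _b are one class to them, and where a whole thing is asked for, a point or a joint stands for the part that bears it (a point fixed in the world has none). Each returns a list of dicts, best first, with "score" (0 to 1); they miss things now and then, are a little off and sometimes report something else, mostly with a low value. They report only what shows in the picture. A call takes as long as a camera call. They do not tell look-alikes from the thing itself.
- vision.trace(camera, thing): "pixels" (480x640 bool, what is visible of it) and "bbox" ([centre column, centre row, width, height] in pixels, round what is visible of it).
- vision.place_of(camera, thing): "uv" ([column, row] in pixels: a listed point, or the origin of a listed thing).
The state is a dict: "time": time; "q": joint angles; "joint_vel": joint speeds; "effort": joint torques, N m; "eef_pos": TCP position; "orientation": TCP orientation; "wrist_force": force on the tool from outside, world axes, zero at the start; "wrist_torque": the same for the moment, N m; "width": finger opening in mm.
Only numpy, scipy, OpenCV 4.12 (cv2) and the standard library are available. Lean on these libraries where they do the work, as an engineer would, in place of code of your own. Each camera call takes 0.05 s, during which the arm holds its last target.

### The job

Take the little tapping tool out of its wooden tray and, with its foot, nudge the lens slide along the bench's channel in small gentle taps until its nose rests against the stop hidden inside the white hood; feel for the stop and do not force the slide, there is glass in it. Then stand the tool upright in its tray again and let go, leaving the slide at the stop and everything else where it was.

Things in the scene. Friction and masses are not known exactly. Their poses are not given: they have to be found in the camera images.
- bench: Lens bench, fixed. Dark base plate 350 x 75 x 8 mm; two aluminium rails (tops 20 mm above the table) form a straight channel 43 mm wide, its floor 8 mm above the table. A white hood (130 long, 124 wide, 85 high, round eyepiece up to 121 mm) covers one end. Origin: on the table, on the channel's centre line at the hood's mouth. +x runs along the channel into the hood; the open channel spans x -220 to 0 mm
- bench_mouth (a point): middle of the hood's mouth (56 wide, 40 mm high), on the channel floor. A rigid steel stop stands across the channel inside the hood; its face is somewhere 45 to 80 mm inside the mouth, different each time, and neither readings nor cameras show where: it must be felt
- slide: Lens slide, loose in the channel: black plate 130 long (x), 40 wide, 10 mm thick, an aluminium block (22 long, 40 wide, up to 26 mm) at its tail, a round glass lens (38 mm, up to 18 mm high) near its nose. Origin: centre of its underside. +x to its nose, towards the hood. 0.14 to 0.28 kg; slides under about 1 to 4 N, stays where it is left. Keep the push below 20 N and the speed below 0.15 m/s
- slide_nose (a point): middle of the slide's flat nose face (slide x = +65 mm), 5 mm above its underside. Starts between 25 mm short of the hood's mouth and 20 mm inside it; must end resting against the hidden stop
- slide_tail (a point): middle of the slide's flat tail face (slide x = -65 mm), 16 mm above its underside and 24 mm above the table: the place to tap, with the tool only, never with the gripper. With the slide at the stop it is still 50 to 85 mm outside the mouth
- tapper: Tapping tool, loose, standing upright in its tray, 0.18 kg, 100 mm high. White foot 56 long (x), 28 wide, 20 mm high, both ends rounded (radius 14 mm) and alike; from its middle rises a square wooden handle, 20 x 20 mm, z = 20 to 100 mm. Origin: centre of the foot's underside; z up the handle. To tap, hold it upright in the channel, foot just clear of the floor, a round end to the slide
- tray: The tapping tool's wooden tray, fixed: 120 (x) x 100 (y) mm outside, walls 4 mm thick and 12 mm high, inner floor 4 mm above the table. Origin: centre of its underside. It may lie nearer to the robot or farther than the like dish
- dish: bystander: a tray like the tool's, fixed, with a lens in it
- dish_lens: bystander: trial lens, 38 mm disc with a tab, in the dish; leave it
- lens: bystander: trial lens, 38 mm disc with a tab, 5 mm thick, on the table; leave it
- driver: bystander: screwdriver about 150 mm long lying on the table; leave it
- ruler: bystander: flat white ruler 150 x 25 x 4 mm; leave it
- spray: bystander: small bottle, 40 mm across, 110 mm high; leave it
- jar: bystander: small jar, 48 mm across, 50 mm high; leave it
- trial_frame: bystander: trial frame (test spectacles), 150 mm wide, 12 mm high, on the table beyond the bench; leave it
Not all that is in view belongs to the job. What is shaped like the tapper but blue or pink is not meant.

How it is judged:
By the outcome, as a careful person would: the job done as asked, in the order asked, and still so for the second after the job is handed in, with the robot touching nothing.
It also fails if it takes over 64 s, if anything falls off the work surface, if the arm or the gripper's body presses on something with over 40 N, if the wrist force passes 120 N, or if a joint passes its speed limit or range.

## Working session

There is one attempt and no reset: what is moved stays moved. The work goes in short steps, each a Python script; the robot and the scene stay as the last script left them, time stands still between calls to the robot, and variables do not carry over. Pictures are saved under pics/ and viewed, and the job is handed in when it is done.

```bash
mkdir -p pics; ls; python3 - <<'E'
from station import env, eoat, telemetry, vision
import cv2
s=telemetry.get_state();print(s['time'],s['eef_pos'],s['orientation'],s['width'],s['wrist_force'])
for n in ['scene','top']:
    im=vision.get_image(n);cv2.imwrite(f'pics/{n}0.png',im['pixels'][:,:,::-1])
    print(n,im['intrinsics'],im['dist_coeffs'],im['cam_to_world'])
    for t in ['tapper','tray','slide','slide_tail','slide_nose','bench','bench_mouth','dish']:
        print(t,[(round(d['score'],2),[round(float(v)) for v in d['uv']]) for d in vision.place_of(n,t)][:4])
E
```

```text
pics
0.0 [269.3793253  590.84095169 204.5879731 ] [-1.54644056  0.33590428 -0.33532411] 93.9649623128489 [-0.53036558  0.48238373  0.03150098]
scene [[469.40935068   0.         316.38957856]
 [  0.         469.40935068 241.87201046]
 [  0.           0.           1.        ]] [-0.02453267  0.          0.          0.          0.        ] [[ 2.47532702e-01  5.97850013e-01 -7.62432241e-01  1.25882404e+03]
 [ 9.68848882e-01 -1.46475955e-01  1.99691358e-01 -1.73244725e+02]
 [ 7.70749033e-03 -7.88111766e-01 -6.15483906e-01  5.93854429e+02]
 [ 0.00000000e+00  0.00000000e+00  0.00000000e+00  1.00000000e+00]]
tapper [(0.74, [126, 258]), (0.62, [189, 231]), (0.62, [252, 218])]
tray [(0.71, [186, 236])]
slide [(0.64, [362, 241])]
slide_tail [(0.89, [327, 239]), (0.75, [207, 202])]
slide_nose [(0.95, [391, 239])]
bench [(0.6, [386, 242])]
bench_mouth [(0.56, [387, 246])]
dish [(0.84, [165, 305]), (0.57, [190, 230]), (0.23, [328, 239])]
top [[610.04172827   0.         318.29411542]
 [  0.         610.04172827 243.35085343]
 [  0.           0.           1.        ]] [0.03043849 0.         0.         0.         0.        ] [[ 5.80338406e-03 -9.80910396e-01  1.94373652e-01  3.12412931e+02]
 [-9.99897105e-01 -8.24221837e-03 -1.17407413e-02  1.08114261e+01]
 [ 1.31186853e-02 -1.94285516e-01 -9.80857298e-01  1.21591037e+03]
 [ 0.00000000e+00  0.00000000e+00  0.00000000e+00  1.00000000e+00]]
tapper [(0.93, [496, 279]), (0.89, [370, 318]), (0.66, [431, 296])]
tray [(0.81, [436, 294])]
slide [(0.9, [268, 247])]
slide_tail [(0.89, [297, 245])]
slide_nose [(0.97, [233, 236])]
bench [(0.78, [237, 240]), (0.42, [455, 205])]
bench_mouth [(0.97, [241, 238])]
dish [(0.83, [451, 208])]
```

View pics/scene0.png

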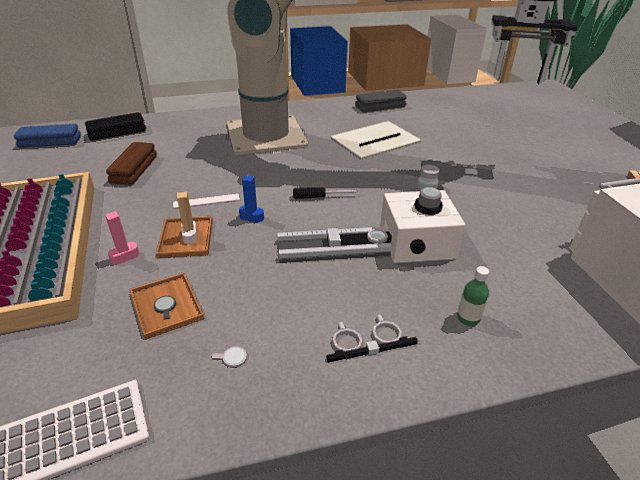

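View pics/top0.png

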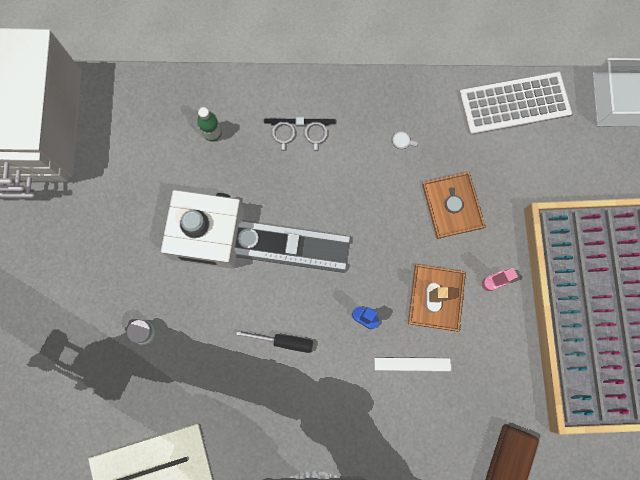

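```bash
python3 - <<'E'
import cv2
a=cv2.imread('pics/top0.png')[180:340,190:540];cv2.imwrite('pics/topcrop.png',cv2.resize(a,None,fx=2.2,fy=2.2,interpolation=cv2.INTER_CUBIC))
E
```

```text
(no output)
```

View pics/topcrop.png

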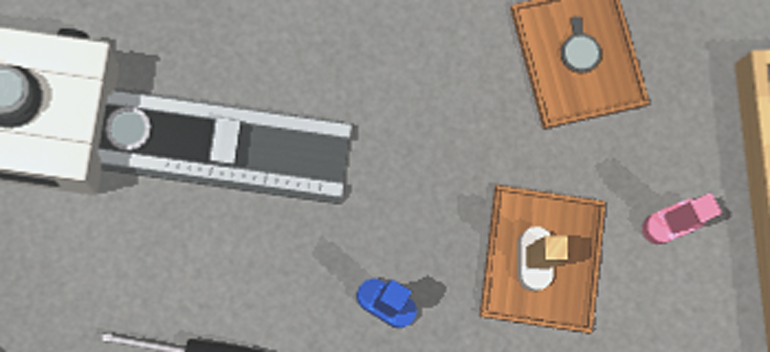

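The candidates are the white-footed tool with a wooden handle standing in the tray at top (434,297), the blue one at (368,317) and the pink one at (500,279). I choose the white and wooden one in the tray, and the crop confirms it. The channel runs to the left in the top view, roughly world +y, and the foot lies across it, so the tool needs about a quarter turn.

```bash
cat > h.py <<'E'
from station import env, eoat, telemetry, vision
import numpy as np, cv2
from scipy.spatial.transform import Rotation as R
def ray(im,uv,T=None):
    T=im['cam_to_world'] if T is None else T
    p=cv2.undistortPoints(np.array(uv,float).reshape(-1,1,2),im['intrinsics'],im['dist_coeffs']).reshape(-1,2)
    d=np.c_[p,np.ones(len(p))]@T[:3,:3].T
    return T[:3,3],d
def onz(im,uv,z,T=None):
    o,d=ray(im,uv,T); return o+d*((z-o[2])/d[:,2])[:,None]
def tool_T(s):
    T=np.eye(4);T[:3,:3]=R.from_rotvec(s['orientation']).as_matrix();T[:3,3]=s['eef_pos'];return T
def wrist():
    s=telemetry.get_state(); im=vision.get_image('wrist'); return im,tool_T(s)@im['T_tool_cam']
def proj(im,P,T=None):
    T=im['cam_to_world'] if T is None else T
    Ti=np.linalg.inv(T); rv=cv2.Rodrigues(Ti[:3,:3])[0]
    return cv2.projectPoints(np.array(P,float).reshape(-1,1,3),rv,Ti[:3,3],im['intrinsics'],im['dist_coeffs'])[0].reshape(-1,2)
# down orientation: tool y = -Z world ; tool z (jaw) along angle a in xy
def down(a):
    z=np.array([np.cos(a),np.sin(a),0]);y=np.array([0,0,-1.]);x=np.cross(y,z)
    return R.from_matrix(np.c_[x,y,z]).as_rotvec()
def rep(tag=''):
    s=telemetry.get_state();print(tag,'t',round(s['time'],2),np.round(s['eef_pos'],1),'F',np.round(s['wrist_force'],2),'w',round(s['width'],1));return s
E
python3 - <<'E'
from h import *
t=vision.get_image('top'); Z={'slide_tail':24,'slide_nose':13,'bench_mouth':8,'tapper':4,'tray':0,'dish':0,'slide':8}
for n in ['top','scene']:
    im=vision.get_image(n)
    for k,z in Z.items():
        for d in vision.place_of(n,k)[:3]:
            print(n,k,round(d['score'],2),np.round(onz(im,[d['uv']],z)[0],1))
    if n=='top':
        for k in ['tray','tapper','slide','bench']:
            for d in vision.trace(n,k)[:3]:
                m=d['pixels'];u=np.argwhere(m)[:,::-1]
                r=cv2.minAreaRect(u.astype(np.float32));print(k,d['score'],np.round(r[0]),np.round(r[1]),r[2])
                if k=='tray':
                    P=onz(im,cv2.boxPoints(r),12);print(np.round(P,1))
# rails corners by hand from picture (top z=20)
print(np.round(onz(t,[[351,234],[351,243],[348,263],[348,271],[241,231],[241,258]],20),1))
print(R.from_rotvec(telemetry.get_state()['orientation']).as_matrix().round(2))
E
```

```text
top slide_tail 0.6 [548.7  41.7  24. ]
top slide_nose 0.6 [559.7 170.8  13. ]
top bench_mouth 0.88 [560.7 151.8   8. ]
top tapper 0.89 [ 441.9 -232.     4. ]
top tapper 0.78 [ 404.6 -100.2    4. ]
top tapper 0.77 [ 486.1 -358.7    4. ]
top tray 0.7 [ 448.  -239.2    0. ]
top tray 0.59 [ 314.  -188.8    0. ]
top tray 0.47 [790.4  39.9   0. ]
top dish 0.58 [ 629.2 -281.     0. ]
top slide 0.91 [549.6  99.7   8. ]
top slide 0.64 [550.9  35.9   8. ]
tray 0.93 [436. 298.] [53. 63.] 6.340191841125488
[[ 387.1 -178.    12. ]
 [ 511.7 -194.9   12. ]
 [ 500.8 -299.2   12. ]
 [ 376.6 -280.3   12. ]]
tapper 0.8 [366. 316.] [28. 18.] 30.963754653930664
tapper 0.7 [436. 298.] [29. 23.] 90.0
tapper 0.67 [499. 279.] [15. 37.] 69.44395446777344
slide 0.65 [267. 242.] [63. 22.] 7.431407928466797
scene slide_tail 0.77 [560.3  30.5  24. ]
scene slide_tail 0.29 [571.9 165.4  24. ]
scene slide_nose 0.62 [571.7 165.2  13. ]
scene bench_mouth 0.88 [573.5 160.7   8. ]
scene bench_mouth 0.74 [ 643.8 -279.2    8. ]
scene bench_mouth 0.62 [ 643.3 -281.2    8. ]
scene tapper 0.78 [ 488.4 -354.     4. ]
scene tapper 0.71 [413.1 -92.6   4. ]
scene tapper 0.69 [ 431.3 -232.9    4. ]
scene tray 0.96 [ 436.4 -242.4    0. ]
scene dish 0.57 [ 633.5 -281.1    0. ]
scene slide 0.95 [552.1 102.3   8. ]
[[569.1 -69.   20. ]
 [550.7 -68.9  20. ]
 [510.1 -62.8  20. ]
 [494.  -62.7  20. ]
 [573.3 151.4  20. ]
 [518.5 149.7  20. ]]
[[ 0.91 -0.    0.41]
 [-0.41 -0.    0.91]
 [-0.   -1.   -0.  ]]
```

```bash
python3 - <<'E'
from h import *
for p,a in [((540,20,330),97),((540,20,330),-83),((440,-235,300),0),((440,-235,300),180),((540,20,75),97),((540,20,75),-83)]:
    q=env.inverse_kinematics(list(map(float,p)),down(np.radians(a)));print(p,a,None if q is None else np.round(q,2))
env.reach([520.,10.,330.],down(np.radians(97)));rep()
im,T=wrist();cv2.imwrite('pics/w1.png',im['pixels'][:,:,::-1]);np.save('w1T.npy',T);print(T.round(2),im['intrinsics'])
for k in ['slide_tail','bench_mouth','slide_nose']: print(k,[(d['score'],d['uv'],np.round(onz(im,[d['uv']],{'slide_tail':24,'bench_mouth':8,'slide_nose':13}[k],T)[0],1)) for d in vision.place_of('wrist',k)[:2]])
env.reach([440.,-235.,300.],down(np.radians(0)));rep()
im,T=wrist();cv2.imwrite('pics/w2.png',im['pixels'][:,:,::-1]);np.save('w2T.npy',T)
for k in ['tapper','tray']: print(k,[(d['score'],d['uv'],np.round(onz(im,[d['uv']],{'tapper':4,'tray':0}[k],T)[0],1)) for d in vision.place_of('wrist',k)[:2]])
E
```

```text
(540, 20, 330) 97 [-0.19  0.35  0.15  1.65 -0.06  1.15  1.66]
(540, 20, 330) -83 [-0.64  0.45  0.84  1.66 -0.35  1.2  -1.16]
(440, -235, 300) 0 [-0.22  0.44  0.96  1.81 -0.4   1.1   0.88]
(440, -235, 300) 180 [-0.31  0.51  1.15  1.81 -0.51  1.15 -2.13]
(540, 20, 75) 97 [-0.02  0.66 -0.11  1.94  0.12  0.55  1.48]
(540, 20, 75) -83 [-0.47  0.75  0.61  1.95 -0.68  0.66 -0.88]
 t 4.25 [520.   11.  329.8] F [-0.57 -0.79 -0.32] w 93.9
[[-1.2000e-01  9.6000e-01  2.5000e-01  4.4663e+02]
 [ 9.9000e-01  1.2000e-01  3.0000e-02  2.2200e+00]
 [ 0.0000e+00  2.5000e-01 -9.7000e-01  5.0888e+02]
 [ 0.0000e+00  0.0000e+00  0.0000e+00  1.0000e+00]] [[371.09568901   0.         318.52797124]
 [  0.         371.09568901 239.47087339]
 [  0.           0.           1.        ]]
slide_tail [(0.79, [334.2, 223.8], array([549.2,  36.6,  24. ]))]
bench_mouth [(0.69, [415.0, 239.0], array([560.2, 152.4,   8. ]))]
slide_nose [(0.64, [427.5, 243.4], array([563.1, 169.2,  13. ]))]
 t 5.47 [ 440.8 -233.8  300. ] F [0.2  0.84 0.12] w 93.8
tapper [(0.83, [346.7, 291.8], array([ 480. , -358.4,    4. ])), (0.79, [286.7, 89.3], array([402.3, -99.3,   4. ]))]
tray [(0.59, [320.3, 205.5], array([ 443.1, -239.5,    0. ])), (0.25, [468.4, 235.7], array([ 639.7, -279.3,    0. ]))]
```

View pics/w1.png

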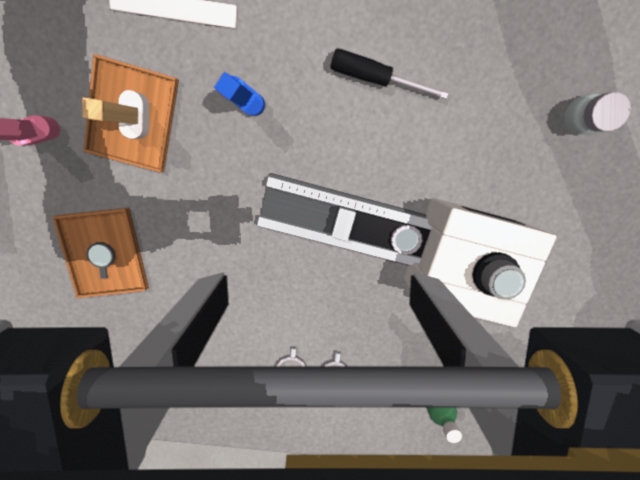

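View pics/w2.png

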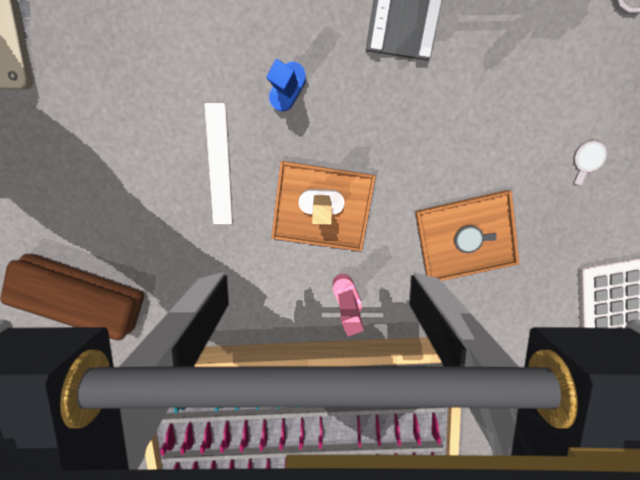

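w2 shows the tray centred around (324,206). The white foot is at (321,203), lying along image x, and the handle top is at about (322,214). In w1 the open channel runs from about (265,200) to (425,240). Next I'll refine both numerically.

```bash
cat > m.py <<'E'
from h import *
im={'intrinsics':None}
w=vision.get_image('wrist')
K,D=w['intrinsics'],w['dist_coeffs'];I={'intrinsics':K,'dist_coeffs':D}
a=cv2.imread('pics/w2.png');T=np.load('w2T.npy')
hsv=cv2.cvtColor(a,cv2.COLOR_BGR2HSV)
m=np.zeros(a.shape[:2],bool);m[180:235,290:355]=(hsv[180:235,290:355,2]>150)&(hsv[180:235,290:355,1]<70)
u=np.argwhere(m)[:,::-1];print(len(u),u.min(0),u.max(0))
P=onz(I,u,24,T)[:,:2].astype(np.float32)
r=cv2.minAreaRect(P);print('foot rect',r)
# handle top
mm=np.zeros(a.shape[:2],np.uint8);s=hsv[195:235,305:340];mm[195:235,305:340]=((s[:,:,2]>190)&(s[:,:,1]>70))
u=np.argwhere(mm)[:,::-1];print('handle',len(u),u.min(0),u.max(0));P=onz(I,u,104,T)[:,:2].astype(np.float32);print(cv2.minAreaRect(P))
c=a[150:260,260:390];cv2.imwrite('pics/w2c.png',cv2.resize(c,None,fx=6,fy=5,interpolation=cv2.INTER_CUBIC))
a=cv2.imread('pics/w1.png')[160:290,240:460];cv2.imwrite('pics/w1c.png',cv2.resize(a,None,fx=3.6,fy=3.6,interpolation=cv2.INTER_CUBIC))
E
python3 m.py
```

```text
681 [299 189] [344 214]
foot rect ((444.4322814941406, -230.68505859375), (55.6539192199707, 31.06010627746582), 0.23960737884044647)
handle 608 [305 204] [339 234]
((444.43707275390625, -236.35824584960938), (35.39170455932617, 31.491119384765625), 0.24154195189476013)
```

View pics/w2c.png

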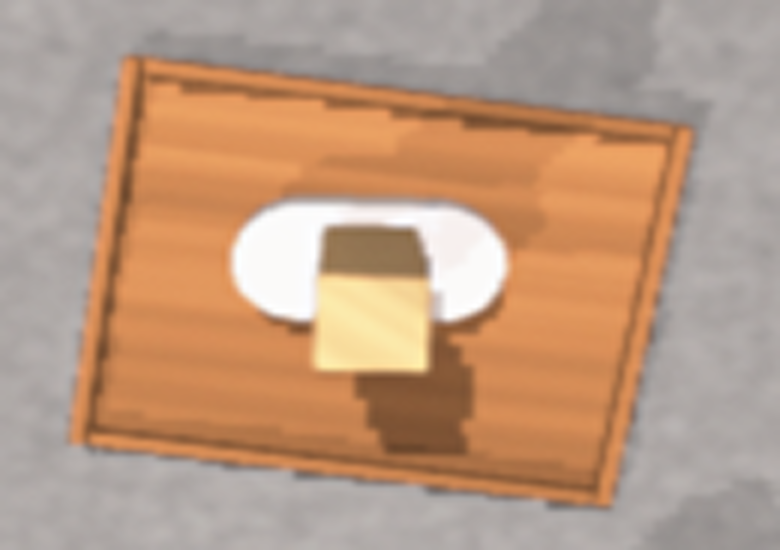

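View pics/w1c.png

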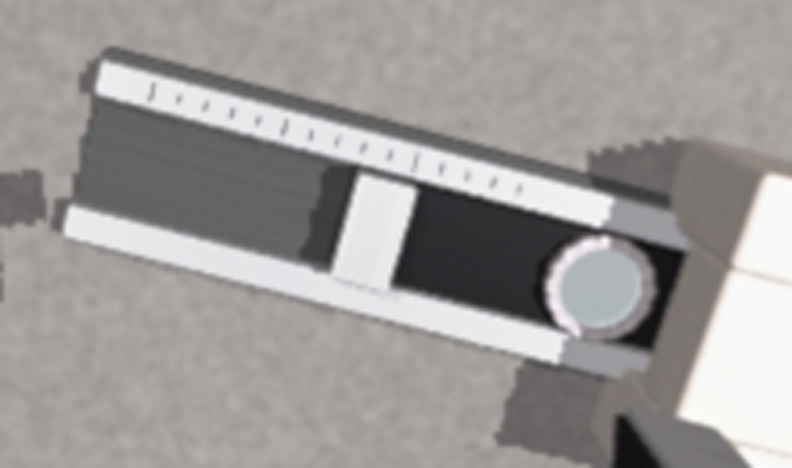

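```bash
cat > m2.py <<'E'
from h import *
w=vision.get_image('wrist');I={'intrinsics':w['intrinsics'],'dist_coeffs':w['dist_coeffs']}
T=np.load('w2T.npy');print('handle top',onz(I,[[322,214.3]],104,T))
cr=np.array([[359,175],[417,187],[388,289],[330,268]])/3.6+[240,160]
T=np.load('w1T.npy');print('block top',onz(I,cr,34,T).round(1))
a=cv2.imread('pics/w1.png');g=cv2.cvtColor(a,cv2.COLOR_BGR2GRAY).astype(float)
# warp to world plane z=20, grid 0.5mm
xs=np.arange(490,590,.5);ys=np.arange(-80,160,.5)
X,Y=np.meshgrid(xs,ys,indexing='ij')
uv=proj(I,np.c_[X.ravel(),Y.ravel(),0*X.ravel()+20],T).astype(np.float32)
B=cv2.remap(a,uv[:,0].reshape(X.shape),uv[:,1].reshape(X.shape),cv2.INTER_CUBIC)
cv2.imwrite('pics/rect1.png',cv2.resize(B,None,fx=1.6,fy=1.6))
gb=cv2.cvtColor(B,cv2.COLOR_BGR2GRAY)
E1,E2=[],[]
for j in list(range(60,150))+list(range(0)):
    col=gb[:,j]; b=np.where(col>205)[0]
    if len(b)<10: continue
    gaps=np.diff(b);k=gaps.argmax()
    E1.append((ys[j],xs[b[k]],xs[b[0]]));E2.append((ys[j],xs[b[k+1]],xs[b[-1]]))
E1=np.array(E1);E2=np.array(E2)
for E in (E1,E2):
  for c in (1,2):
    p=np.polyfit(E[:,0],E[:,c],1);r=E[:,c]-np.polyval(p,E[:,0]);k=abs(r)<1;p=np.polyfit(E[k,0],E[k,c],1);print('x=',p, 'res',np.std(E[k,c]-np.polyval(p,E[k,0])),k.sum())
E
python3 m2.py
```

```text
handle top [[ 444.36715167 -231.27424949  104.        ]]
block top [[526.3  40.3  34. ]
 [528.   61.6  34. ]
 [567.   56.8  34. ]
 [561.7  34.5  34. ]]
x= [1.36848171e-01 5.17547537e+02] res 0.17440041931774494 90
x= [1.39581018e-01 5.06845595e+02] res 0.1605940286720628 90
x= [1.42042227e-01 5.62508338e+02] res 0.1736828342332711 90
x= [1.34304647e-01 5.72938065e+02] res 0.18482911078010006 90
```

View pics/rect1.png

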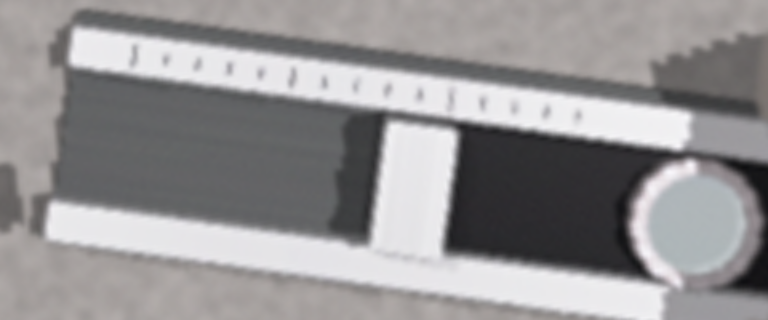

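```bash
python3 - <<'E'
from h import *
o=down(np.radians(0.2))
env.reach([444.4,-231.2,170.],o)
im,T=wrist();cv2.imwrite('pics/w3.png',im['pixels'][:,:,::-1])
env.move_l([444.4,-231.2,60.],velocity=120);rep('down')
eoat.close_gripper();rep('closed')
env.move_l([444.4,-231.2,150.],velocity=120);rep('up')
im,T=wrist();cv2.imwrite('pics/w4.png',im['pixels'][:,:,::-1])
t=vision.get_image('scene');cv2.imwrite('pics/s4.png',cv2.resize(t['pixels'][130:330,60:380,::-1],None,fx=2.4,fy=2.4))
E
```

```text
down t 7.42 [ 444.9 -231.6   60.6] F [-0.08 -0.33  0.46] w 93.9
closed t 8.54 [ 444.3 -231.2   59.9] F [ 0.15  0.78 -1.19] w 20.1
up t 9.44 [ 444.  -230.8  149.4] F [-1.02 -0.25 -1.59] w 20.1
```

View pics/s4.png

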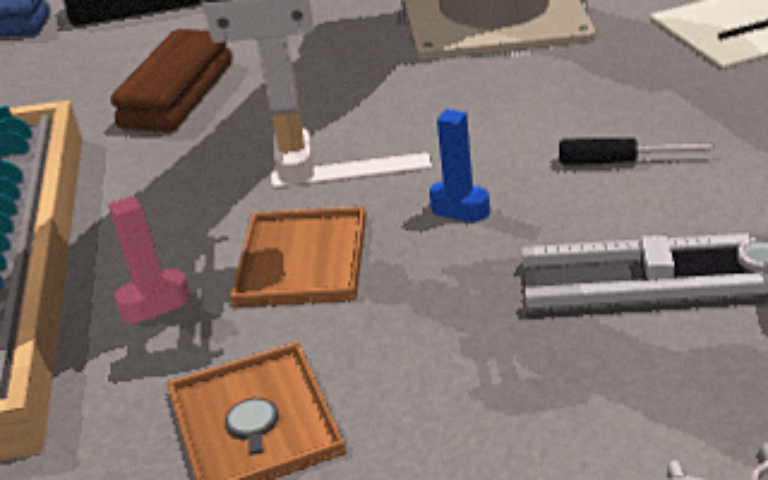

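View pics/w4.png

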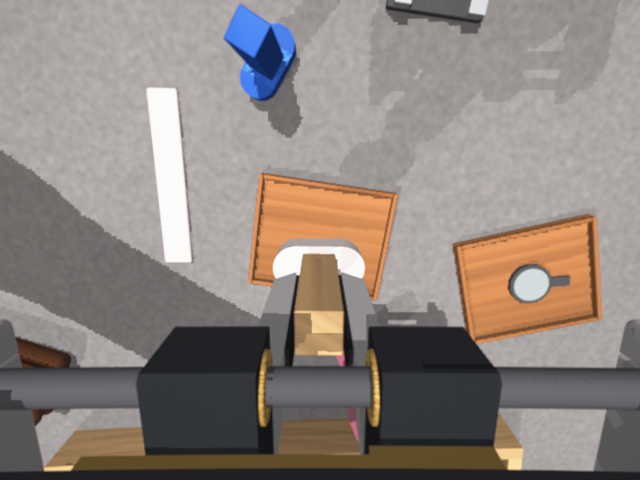

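The tool is held upright: width is 20.1, and the foot at w4 (320,260) lies along the jaws. Next I carry it to the channel behind the slide.

```bash
cat >> h.py <<'E'
A=np.array([540.03,0]);d=np.array([.1367,.9906]);d/=np.linalg.norm(d)
TH=np.arctan2(d[1],d[0])
def ch(s,z,lat=0.):
    p=A+s*d+lat*np.array([-d[1],d[0]]);return [float(p[0]),float(p[1]),float(z)]
def S(s): return float((np.array(s['eef_pos'][:2])-A)@d)
E
python3 - <<'E'
from h import *
env.move_l([444.4,-231.2,210.],velocity=200)
env.reach(ch(-14,200),down(TH));rep()
env.move_l(ch(-14,95),velocity=150);rep()
im,T=wrist();cv2.imwrite('pics/w5.png',im['pixels'][:,:,::-1])
t=vision.get_image('top');cv2.imwrite('pics/t5.png',cv2.resize(t['pixels'][180:310,210:410,::-1],None,fx=4,fy=4,interpolation=cv2.INTER_CUBIC))
t=vision.get_image('scene');cv2.imwrite('pics/s5.png',cv2.resize(t['pixels'][150:290,240:480,::-1],None,fx=3.2,fy=3.2,interpolation=cv2.INTER_CUBIC))
E
```

```text
t 10.93 [537.1 -15.6 199. ] F [-0.08 -1.04 -0.81] w 19.8
 t 11.78 [538.7 -14.4  95.6] F [-0.1  -0.44 -1.82] w 19.7
```

View pics/w5.png

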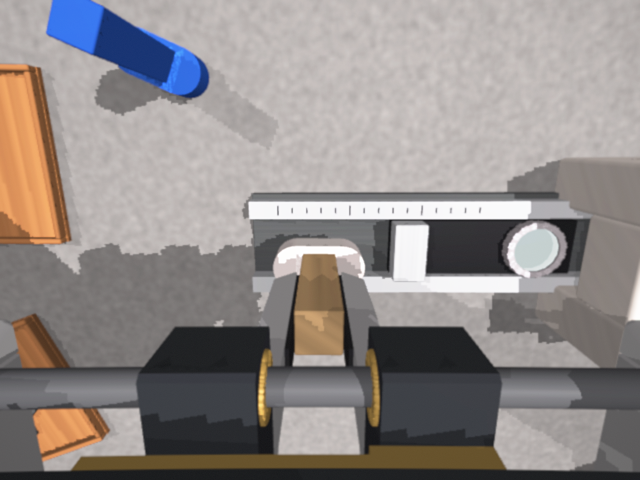

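View pics/t5.png

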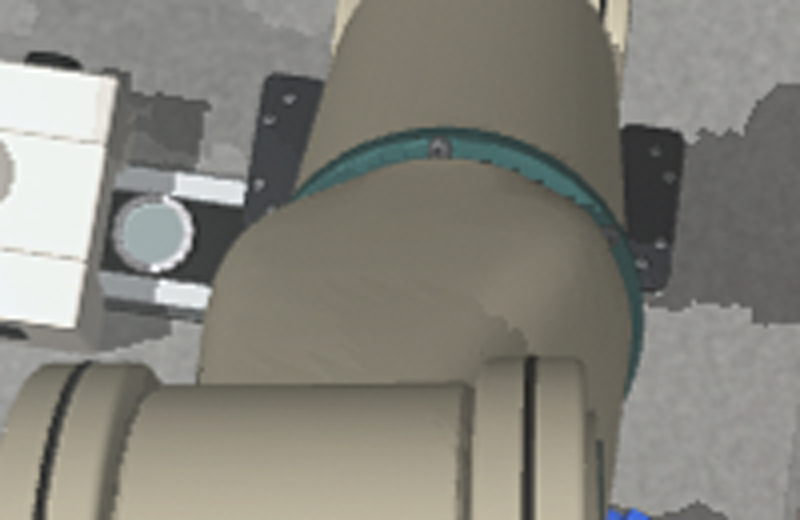

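View pics/s5.png

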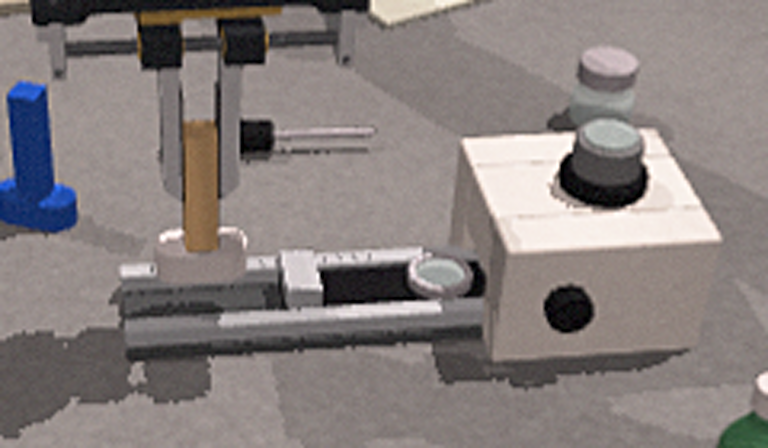

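The tool is aligned over the channel with the foot along it: w5 shows the foot at (320,258) between the rails and the slide block at (410,250). Now I lower it and make the first slow contact.

```bash
python3 - <<'E'
from h import *
print(env.move_l(ch(-14,67.5),velocity=60,until_force=5.));s=rep()
print(S(s))
im,T=wrist();cv2.imwrite('pics/w6.png',im['pixels'][:,:,::-1])
t=vision.get_image('scene');cv2.imwrite('pics/s6.png',cv2.resize(t['pixels'][150:290,240:480,::-1],None,fx=3.2,fy=3.2,interpolation=cv2.INTER_CUBIC))
for tgt in (0,14):
    r=env.move_l(ch(tgt,67.5),velocity=14,until_force=7.);s=rep(str(r));print('S',round(S(s),2),'Fd',round(float(np.array(s['wrist_force'][:2])@d),2))
im,T=wrist();cv2.imwrite('pics/w7.png',im['pixels'][:,:,::-1])
E
```

```text
False
 t 12.54 [538.  -13.9  67.1] F [-0.01  0.3  -1.65] w 20.0
-14.05513979330758
False t 13.79 [ 5.40e+02 -1.00e-01  6.75e+01] F [ 0.56  0.26 -2.3 ] w 19.7
S -0.12 Fd 0.34
False t 14.94 [541.9  13.9  67.5] F [-0.88 -1.3  -1.02] w 19.5
S 13.99 Fd -1.4
```

View pics/s6.png

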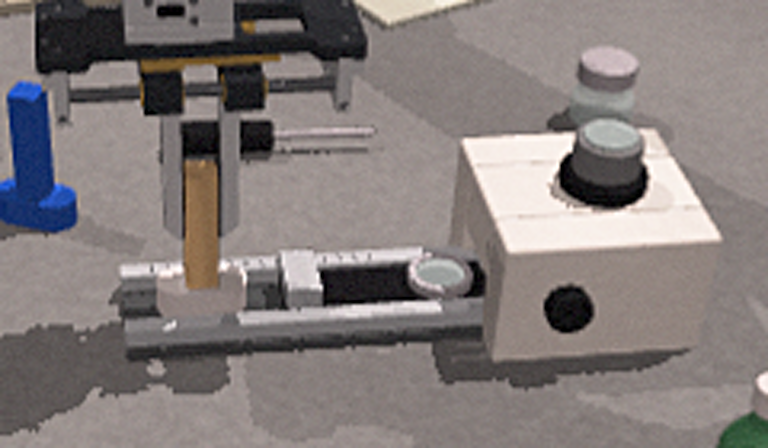

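View pics/w7.png

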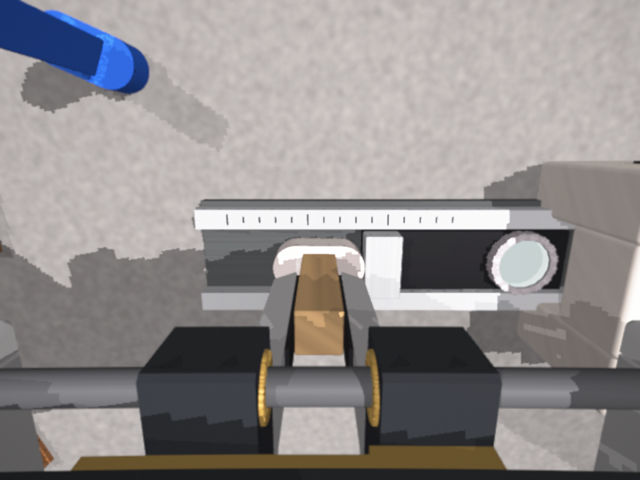

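s6 shows the foot in the channel between the rails, and w7 shows it touching the block. Now a series of small taps.

```bash
python3 - <<'E'
from h import *
cur=14.
for i in range(5):
    env.move_l(ch(cur-2,67.5),velocity=30)
    cur+=8
    r=env.move_l(ch(cur,67.5),velocity=14,until_force=6.);s=telemetry.get_state()
    print(i,r,'t',round(s['time'],2),'S',round(S(s),2),'Fd',round(float(np.array(s['wrist_force'][:2])@d),2),'w',round(s['width'],1))
    if r: break
im,T=wrist();cv2.imwrite('pics/w8.png',im['pixels'][:,:,::-1])
E
```

```text
0 False t 16.11 S 22.29 Fd -0.5 w 19.8
1 False t 17.23 S 30.22 Fd 0.25 w 20.0
2 False t 18.34 S 38.24 Fd -0.43 w 19.5
3 False t 19.46 S 46.26 Fd 0.96 w 19.8
4 False t 20.57 S 54.22 Fd -0.93 w 20.4
```

View pics/w8.png

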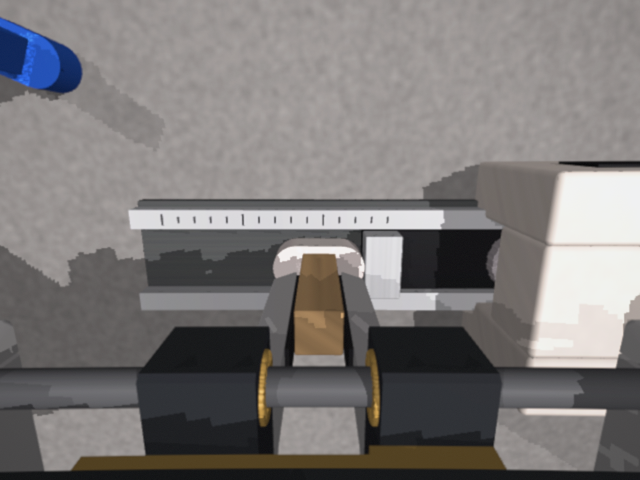

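```bash
python3 - <<'E'
from h import *
cur=54.
f=lambda: float(np.mean([np.array(telemetry.get_state()['wrist_force'][:2])@d for _ in range(5)]))
for i in range(5):
    env.move_l(ch(cur-2,67.5),velocity=30)
    cur+=5
    r=env.move_l(ch(cur,67.5),velocity=11,until_force=6.);s=telemetry.get_state()
    print(i,r,'t',round(s['time'],2),'S',round(S(s),2),'Fd',round(f(),2),'w',round(s['width'],1))
    if r: break
im,T=wrist();cv2.imwrite('pics/w9.png',im['pixels'][:,:,::-1])
E
```

```text
0 True t 21.45 S 56.3 Fd 0.35 w 19.8
```

View pics/w9.png

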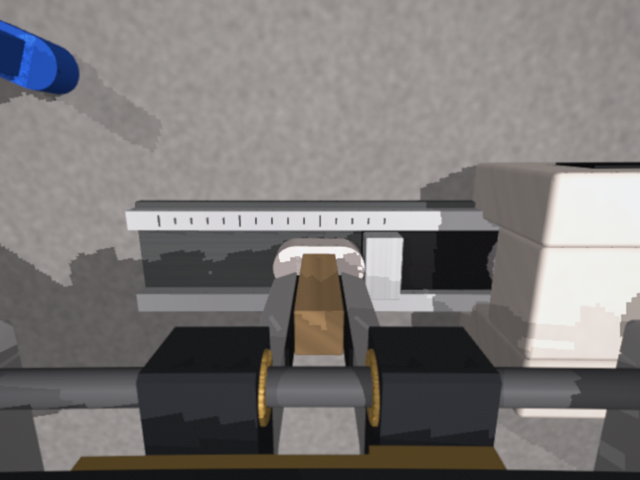

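The taps stopped on force at S=56.3. I'll repeat the gentle tap to confirm this is the stop and not friction.

```bash
python3 - <<'E'
from h import *
for i in range(2):
    env.move_l(ch(54.3,67.5),velocity=30)
    r=env.move_l(ch(60,67.5),velocity=9,until_force=6.5);s=telemetry.get_state()
    print(i,r,'t',round(s['time'],2),'S',round(S(s),2),np.round(s['wrist_force'],2),'w',round(s['width'],1))
    env.wait(.1);print(S(telemetry.get_state()))
im,T=wrist();cv2.imwrite('pics/w10.png',im['pixels'][:,:,::-1])
E
```

```text
0 True t 22.29 S 56.54 [-0.5   0.04 -2.37] w 19.8
56.454771529973705
1 True t 23.2 S 56.71 [-0.52 -0.31 -2.49] w 19.8
56.6370691034986
```

```bash
python3 - <<'E'
from h import *
env.move_l(ch(55,67.5),velocity=30)
r=env.move_l(ch(60,67.5),velocity=6,until_force=8.);s=rep(str(r));print(S(s))
# withdraw and lift
env.move_l(ch(35,67.5),velocity=60)
im,T=wrist();cv2.imwrite('pics/w11.png',im['pixels'][:,:,::-1])
for dd in vision.place_of('wrist','slide_tail')[:1]: 
    P=onz(im,[dd['uv']],24,T)[0];print(dd,P,(P[:2]-A)@d)
env.move_l(ch(35,200),velocity=200);rep()
o=down(np.radians(0.2))
env.reach([444.4,-231.2,200.],o);rep()
env.move_l([444.4,-231.2,90.],velocity=150);rep()
im,T=wrist();cv2.imwrite('pics/w12.png',im['pixels'][:,:,::-1])
t=vision.get_image('scene');cv2.imwrite('pics/s12.png',cv2.resize(t['pixels'][130:330,60:380,::-1],None,fx=2.4,fy=2.4))
E
```

```text
False t 24.58 [547.8  56.7  67.6] F [-1.03 -5.83 -0.45] w 20.2
57.205968339982476
{'uv': [394.3, 263.2], 'score': 0.86} [551.12905165  82.11219375  24.        ] 82.85860487240993
 t 26.06 [544.   34.9 199.1] F [-0.23 -0.31 -1.9 ] w 19.9
 t 27.16 [ 445.2 -229.6  199.4] F [-0.28  0.87 -2.23] w 20.1
 t 28.04 [ 445.1 -231.3   90.5] F [ 0.01  0.11 -1.91] w 19.9
```

View pics/w11.png

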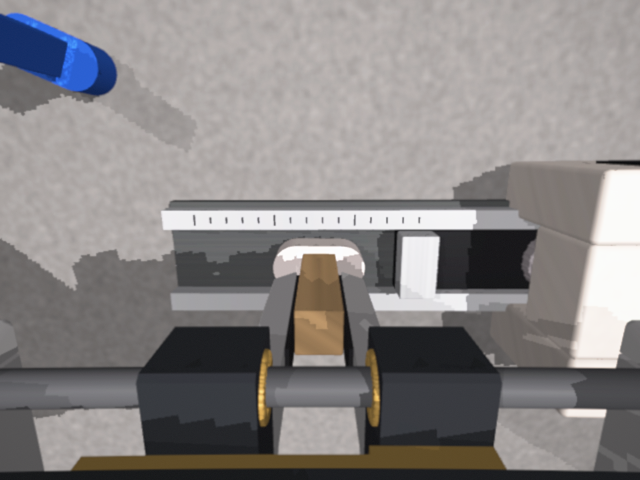

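View pics/w12.png

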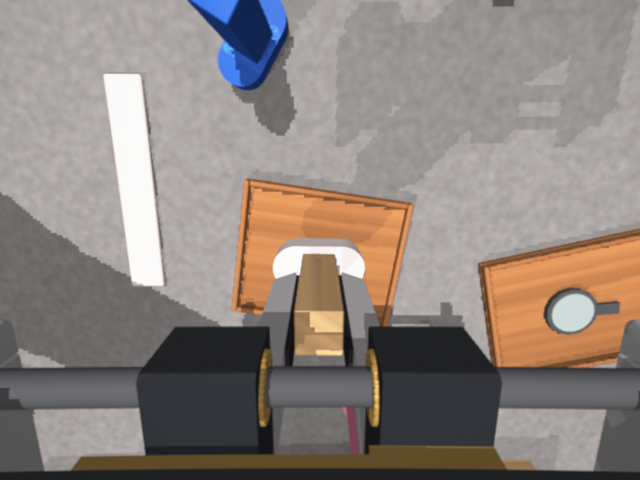

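View pics/s12.png

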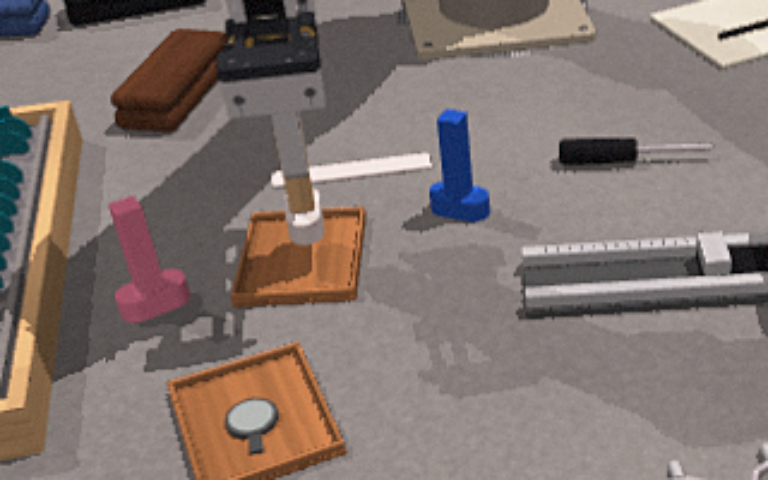

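The last slow press held 5.8 N at S≈57 with the command at 60, so it didn't advance: it's the stop. Next I place the tool in the tray; w12 shows the foot at (320,258), well inside it.

```bash
python3 - <<'E'
from h import *
r=env.move_l([444.4,-231.2,59.5],velocity=30,until_force=4.);rep(str(r))
env.wait(.2);eoat.open_gripper();rep('open')
im,T=wrist();cv2.imwrite('pics/w13.png',im['pixels'][:,:,::-1])
env.move_l([444.4,-231.2,200.],velocity=100);rep('up')
env.reach([330.,-330.,330.],down(np.radians(-30)));rep()
for n in ['top','scene']:
    t=vision.get_image(n);cv2.imwrite(f'pics/{n}14.png',t['pixels'][:,:,::-1])
    for k,z in [('tapper',4),('slide_tail',24)]:
        print(n,k,[(round(x['score'],2),np.round(onz(t,[x['uv']],z)[0],1)) for x in vision.place_of(n,k)[:3]])
E
python3 - <<'E'
import cv2
a=cv2.imread('pics/top14.png')[180:340,190:540];cv2.imwrite('pics/t14c.png',cv2.resize(a,None,fx=2.2,fy=2.2,interpolation=cv2.INTER_CUBIC))
E
```

```text
True t 29.09 [ 444.1 -231.2   59.9] F [-0.53  0.35  5.1 ] w 20.0
open t 30.5 [ 443.4 -230.6   59.3] F [-0.14  0.78 -0.41] w 94.0
up t 32.11 [ 444.  -231.   199.5] F [ 0.42 -0.19 -0.47] w 94.0
 t 32.92 [ 331.  -328.5  329. ] F [-0.26  1.45 -0.53] w 94.1
top tapper [(0.93, array([404.2, -99.6,   4. ])), (0.68, array([ 446.3, -235.8,    4. ])), (0.66, array([ 440.3, -229.4,    4. ]))]
top slide_tail [(0.8, array([555.7,  87.2,  24. ]))]
scene tapper [(0.91, array([ 427.8, -232.6,    4. ])), (0.81, array([ 499.1, -356. ,    4. ])), (0.56, array([403.2, -89.6,   4. ]))]
scene slide_tail [(0.76, array([560.3,  80.7,  24. ]))]
```

View pics/t14c.png

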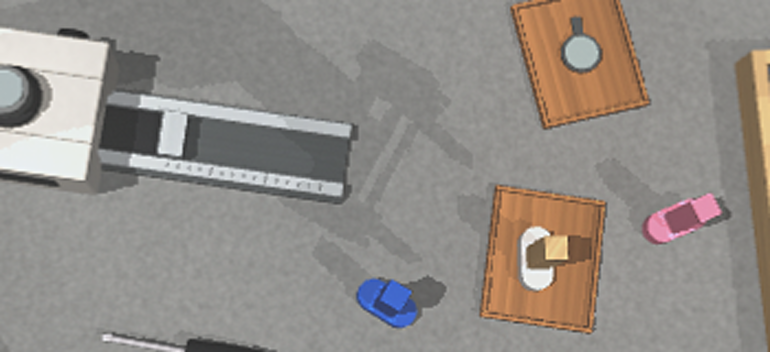

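View pics/scene14.png

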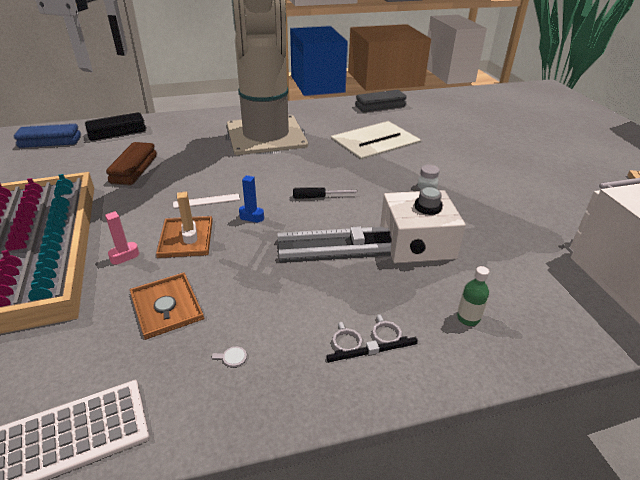

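The tool stands upright in its tray, the slide is at the stop and everything else is where it was, so I'm handing the job in.

```bash
python3 -c "
from station import sign_off
print(sign_off())"
```

```text
the job is handed in; nothing more can be done
None
```

I took the white-footed tapping tool out of its tray and tapped the lens slide about 47 mm along the channel until it met the stop. I then stood the tool back upright in the tray and handed the job in at about 33 s of robot time.

**Slide at the stop:**
- The first tap stopped on force at channel position 56.3 mm, and two repeats stopped at 56.5 and 56.7 mm, each at 6–6.5 N. The earlier taps had all moved the slide without reaching 6 N.
- That puts the nose about 60 mm inside the mouth, within the 45–80 mm given.
- A last slow press had an 8 N limit and did not trigger it. The arm was held at 57.2 mm with about 5.8 N while commanded to 60 mm.
- These readings creep by 0.9 mm in all. I put that down to give in the arm and position noise, because the wrist pictures show no further slide movement.

**Final pictures:** the tool stands released and upright near the middle of its tray. The bystanders I can see in the top and scene views look unmoved. The slide-tail finder differed between cameras by up to about 6 mm, so I relied on the force contact for the end position.

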